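# Unlatch the gate of a tool stand and move the chuck's cap to the cap rack

### The arm

A 7-joint arm with a two-finger parallel gripper is mounted at the origin on a cart in front of the work surface, level with it; the furniture and walls round the work are solid. World frame = base frame: x ahead of the robot, y to its left, z up, the work surface at z = 0. Lengths are in mm, angles in rad, forces in N, time in s.
With the tool pointing down it reaches from about 400 to 875 mm from the base axis. Payload 4.4 kg.
Tool frame: the origin (TCP) lies on the centre line of the jaws, within the pads' length; the fingertips stand 11 mm ahead of it and the grasp point (between the pads) lies 8 mm behind it (ctrl.tips_ahead is the distance from the TCP to the fingertips, in mm); z points along the fingers, y is the line along which they close (so a half turn about z gives the same grasp; the last joint's range is limited). The gripper opens to 85 mm and grips with 20 to 120 N. Pads are 22 mm wide; open, the fingers measure 114 mm over their backs; the gripper's body (76 mm by 85 mm) begins 54 mm behind the grasp point. The pads swing forward as they close: fully open they stand 13 mm farther back than shut.
Start: joints at [-1.202, 0.628, 0.038, 1.517, -0.027, 0.996, -0.02], TCP at [273.778, 589.545, 242.313] pointing down, gripper open.
Joint ranges: [-3.06, 3.06], [-0.37, 2.12], [-1.25, 1.32], [0.18, 2.47], [-1.1, 4.24], [0.23, 1.98], [-2.94, 2.94]. Speed limits (rad/s): [2.57, 2.57, 3.14, 3.14, 3.14, 3.14, 3.14].

### API

Orientations are given as [roll, pitch, yaw] about the fixed x, y, z axes, in that order (R = Rz(yaw) Ry(pitch) Rx(roll)).
In Python, from cell import ctrl, eyes, job gives the robot as it stands. The module is installed in compiled form; this text tells all that it offers.
- The arm moves only by the tool carry_out, never from a script. Its argument "moves" is a list of rows, each an object of numbers: "tx", "ty", "tz": the shift along the tool's x, y, z as a fraction of full scale; "twist": the turn about the tool's z as a fraction of full scale; "fingers": the opening, from 0 (shut) to 1 (fully open). In form: [{"tx": .., "ty": .., "tz": .., "twist": .., "fingers": ..}, ...]. A call has 1 to 12 rows; each row shifts and turns the commanded pose from where the row before left it, along the tool's axes as they then stand; what a row does not reach is not made up. Full scale, the value 1, is 0.3 m for a shift and pi rad for a turn. A row lasts 1/8 s, in which the tool goes at most 62.5 mm and 10.7 degrees, less where a joint would pass 70% of its speed; a pose out of reach is approached as far as the arm can. A call with a number of a shift or a turn outside -1 to 1 is refused whole. A call with a gripper value outside its range is refused whole. The fingers move at their own pace and stop on an object; the grip force is fixed at half the most. Time passes only in rows, so rows that do not move let the fingers close. It gives the time, the measured TCP pose, the force, the opening and the grip force at its end, in the units of the state.
- ctrl.read_state(): the state, without advancing time (a new reading comes with each control period).
- eyes.get_image(name): name is "scene" or "top"; returns a dict with "color" (420x560x3 uint8, blue, green, red), "fovy" (degrees; the focal length in pixels is half the picture's height over the tangent of half this angle, whatever the lens; pixels are square), "cx", "cy" (the principal point, pixels), "world_from_camera" (4x4, takes a point from camera to world coordinates). Camera axes: x right, y up, looking along -z (the intrinsics and any distortion apply to the point x, -y, -z); pixel columns grow to the right and rows downward; lengths in mm; the calibration is good to about 2 mm. A picture is of the moment at which its call begins. There is no depth.
- job.finish_job(): hands the job in; it is judged then, once.
The state is a dict: "clock": time; "qpos": joint angles; "qd": joint speeds; "tau": joint torques, N m; "eef_pos": TCP position; "tool_rot": TCP orientation; "force": force on the tool from outside, world axes, zero at the start; "torque": the same for the moment, N m; "width": finger opening in mm; "gripper_force": force on a finger pad.
Only numpy, scipy, OpenCV 4.12 (cv2) and the standard library are available. Lean on these libraries where they do the work, as an engineer would, in place of code of your own. Each camera call takes 0.05 s, during which the arm holds its last target. There are 200 camera calls.

### The job

Uncap the collet chuck in the gated stand so that it is ready for use: lift the latch bar over its catch, swing the gate wide open towards the front and let the bar drop back down. Then lift the loose cap straight off the chuck and set it upright, fully down, in the empty dish of the cap rack. Leave the gate open and the chuck standing in its collar, and do not knock over, lift out or shove the spare caps or anything else.

Things in the scene. Friction and masses are not known exactly. Their poses are not given: they have to be found in the camera images.
- stand: fixed gated stand: dark steel base plate 84 x 200 mm, 8 mm thick, with a 12 mm high collar in the middle where the capped chuck stands. Origin: centre of the underside, on the chuck's axis; own -x is its front (robot side), +y left, z up. Hinge post (14 mm thick, 210 mm tall) at y = -75 mm; catch post at y = +80 mm
- catch (a point): floor of the notch on the catch post's head, 194 mm above the bench, at x = -12, y = +80 mm of the stand (same axes). The notch is 12 mm wide in x, between a front and a rear lip, each 8 mm thick in x, 16 mm wide in y and 14 mm above this floor
- gate (a joint): flat aluminium gate bar (8 mm thick, 187 to 203 mm above the bench) from the hinge post 133 mm towards the catch post, 8 mm over the cap, so that the cap cannot come off. Angle in rad: 0 = shut (along the stand's +y), grows as it swings to the stand's front (-x), to 1.7. Shut, the latch bar holds it in the catch. Friction only 0.02 N m; stays where it is left
- latch (a joint): gravity latch bar on the gate's front face, steel, 8 mm thick, 12 mm high; swings up and down in the upright plane along the gate. Angle in rad: 0 = down, level (in the notch while the gate is shut, else on its own stop), grows as the free end is lifted, to 0.6. Clears the front lip above about 0.17; falls back when let go (60 g, no spring)
- gate_hinge (a point): point on the gate's vertical hinge axis, at the gate's mid height (195 mm above the bench). Its axes turn with the gate: y runs along the gate from hinge to free end, -x is the gate's front face
- latch_pivot (a point): pivot of the latch bar on the gate, 200 mm above the bench, 12 mm in front of (-x) and 55 mm along (+y) from gate_hinge in the gate's axes. Axes turn with the bar: y along it to the free end
- latch_tab (a point): grip centre of the black upright tab at the latch bar's free end, beyond the catch post: 138 mm along the bar from latch_pivot and 25 mm higher (225 mm above the bench with the bar down). The tab is 10 mm thick (x), 20 mm wide (y, along the bar) and ends 16 mm above this point; the 12 mm high bar begins 19 mm below it. Axes turn with the bar
- cap_mid (a point): centre (half-way up) of the loose grey plastic cap that starts on the chuck in the stand: round, 71 mm high, own z up. Hollow skirt 49 mm across, 47 mm high, 43 mm bore, and on top a solid knob 26 mm across, 24 mm high, its centre 23 mm above this point. Sits loosely over the top 43 mm of the chuck's taper; 50 to 100 g. Knob top starts 179 mm above the bench
- chuck_mid (a point): half-way up the grey collet chuck in the stand: 63 mm across at its flange, 143 mm tall, tapering upwards, standing loose in the collar (its foot 8 mm above the bench). About 0.85 kg
- rack: cap rack, fixed: wooden rail 224 x 70 mm, 10 mm thick, long along own x; origin: centre of its underside. On it three equal fixed round aluminium dishes in a row along x, 76 mm apart, the middle one over the origin; each 65 mm across, 58 mm inside, rim 26 mm and inner floor 14 mm above the bench. Two hold a spare cap; one (any of the three) is empty
- empty_dish (a point): centre of the inner floor of the empty dish, 14 mm above the bench; z up
- spare_cap_1_mid (a point): centre (half-way up) of a spare cap, same as the loose cap, standing in a dish of the rack; stays there
- spare_cap_2_mid (a point): centre (half-way up) of the other spare cap, the same, standing in a dish of the rack; stays there
- spray_can_mid (a point): half-way up a standing aerosol can, 57 mm across, 195 mm tall, loose bystander
- bare_chuck_mid (a point): half-way up the black collet chuck without a cap that stands on the bench: 63 mm across, 143 mm tall, loose bystander
- tin_mid (a point): half-way up a round grease tin, 70 mm across, 47 mm tall, loose bystander
Things that resemble listed ones, but are neither listed nor needed, are in the scene too. Leave any purple look-alike of the part that bears cap_mid alone.

How it is judged:
By the outcome, as a careful person would: the job done as asked, in the order asked, and still so for the second after the job is handed in, with the robot touching nothing.
It also fails if it takes over 58 s, if anything falls off the work surface, if the arm or the gripper's body presses on something with over 40 N, if the wrist force passes 120 N, or if a joint passes its speed limit or range.

## Working session

There is one attempt and no reset: what is moved stays moved. The work goes in short steps, Python scripts to look and compute and a tool call to move; the robot and the scene stay as the last step left them, time stands still between calls to the robot, and variables do not carry over. Pictures are saved under pics/ and viewed, at most 10 in all, crops included, and the job is handed in when it is done.

Besides the shell and the picture viewer there is one more tool, called after ">>>" as a command line: name --argument value ..., lists and objects as JSON in quotes. carry_out: Moves the arm, as the interface text tells. Its arguments: {"type":"object","properties":{"moves":{"type":"array","items":{"type":"object","properties":{"tx":{"type":"number","minimum":-1,"maximum":1},"ty":{"type":"number","minimum":-1,"maximum":1},"tz":{"type":"number","minimum":-1,"maximum":1},"twist":{"type":"number","minimum":-1,"maximum":1},"fingers":{"type":"number"}}}}},"required":["moves"]}

```bash
mkdir -p pics; python3 - <<'E'
from cell import ctrl, eyes
import cv2,numpy as np
s=ctrl.read_state(); print({k:np.round(v,3).tolist() for k,v in s.items()}, ctrl.tips_ahead)
for n in("scene","top"):
    d=eyes.get_image(n); cv2.imwrite(f"pics/{n}0.png",d["color"])
    print(n,d["fovy"],d["cx"],d["cy"],np.round(d["world_from_camera"],4).tolist(),[k for k in d])
E
```

```text
{'clock': 0.0, 'qpos': [-1.202, 0.629, 0.038, 1.518, -0.027, 0.996, -0.02], 'qd': [0.001, -0.001, -0.001, -0.0, 0.001, -0.001, -0.001], 'tau': [-0.001, -56.339, 1.226, -19.344, 0.011, 0.011, -0.0], 'eef_pos': [273.514, 589.013, 241.401], 'tool_rot': [-3.14, 0.0, 2.707], 'force': [0.567, -0.339, 0.109], 'torque': [-0.04, -0.014, 0.026], 'gripper_force': 0.0, 'width': 85.453} 11.0
scene 49.01996674899475 273.68855419531263 211.54419273398656 [[0.6448, 0.4866, -0.5894, 41.7783], [-0.7641, 0.4272, -0.4833, -379.6355], [0.0166, 0.762, 0.6473, 752.402], [0.0, 0.0, 0.0, 1.0]] ['color', 'fovy', 'cx', 'cy', 'world_from_camera']
top 42.06278804189228 275.1870558156245 210.58509127379187 [[-0.0094, 0.995, -0.0997, 448.9432], [-0.9999, -0.0099, -0.0042, 82.2034], [-0.0052, 0.0997, 0.995, 1417.4261], [0.0, 0.0, 0.0, 1.0]] ['color', 'fovy', 'cx', 'cy', 'world_from_camera']
```

View pics/scene0.png

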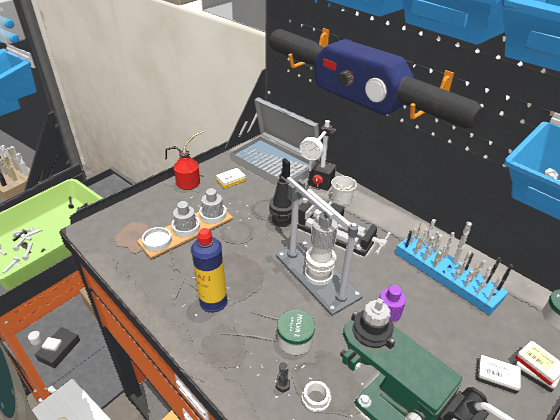

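View pics/top0.png

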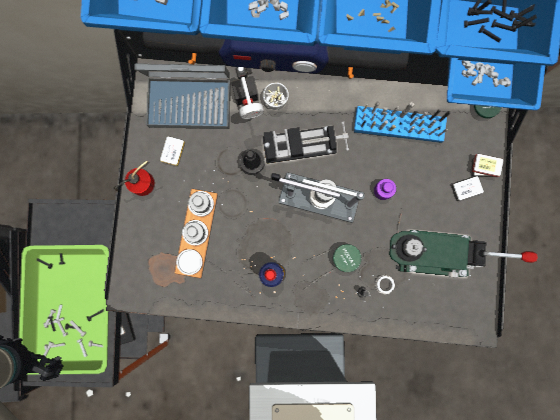

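The scene view shows the gated stand at about (320,260), with the black tab at (286,170). The rack is at (185,230) with its empty dish at (157,238), the can is at (208,270), the tin at (296,332) and the bare chuck at (281,205). In the top view the stand is at (320,197), the tab at (276,177) and the empty dish at (189,262).

Things that could be taken for the loose cap:
- the cap under the gate: top (323,193), scene (322,220)
- the two spare caps: top (195,232) and (200,203)
- the purple cap: top (386,188)
- the drill press chuck: top (410,246)

I choose the one under the gate and check it in a close crop.

```bash
python3 - <<'E'
import cv2,numpy as np
t=cv2.imread("pics/top0.png");s=cv2.imread("pics/scene0.png")
a=cv2.resize(t[160:235,260:380],None,fx=6.6,fy=6.6,interpolation=cv2.INTER_CUBIC)[:, :790]
cv2.imwrite("pics/c1.png",a)
b=cv2.resize(s[150:315,255:385],None,fx=3.6,fy=3.6,interpolation=cv2.INTER_CUBIC)
c=cv2.resize(t[180:285,165:225],None,fx=5,fy=5,interpolation=cv2.INTER_CUBIC)
w=np.zeros((600,800,3),np.uint8);w[:b.shape[0],:b.shape[1]]=b[:600];w[:525,480:780]=c
cv2.imwrite("pics/c2.png",w)
E
```

```text
(no output)
```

View pics/c1.png

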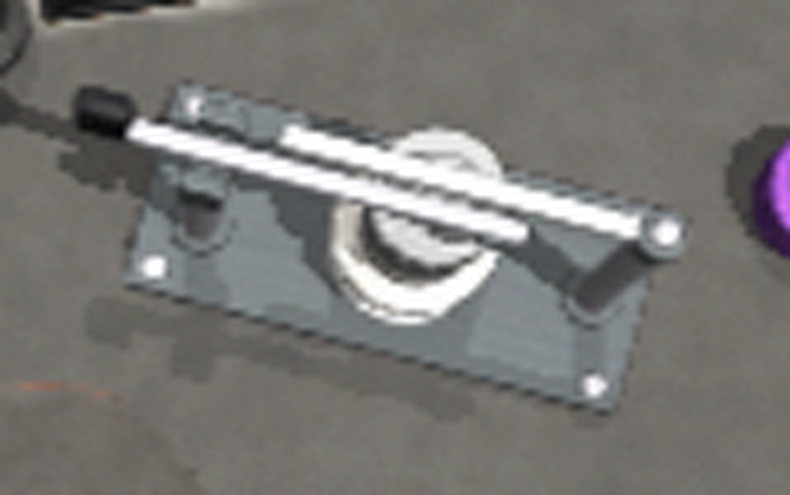

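View pics/c2.png

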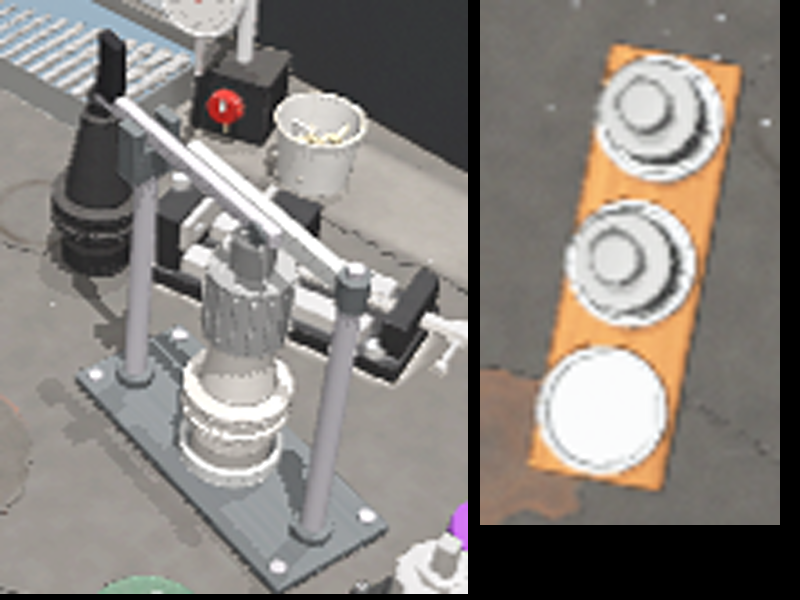

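The crops confirm the choice: the grey cap sits under the gate bar at c1 (420,230). The tab is at c1 (103,110), the hinge post top at c1 (665,230), and the empty dish at c2 (603,408). Next I cast rays.

```bash
cat > h.py <<'E'
import numpy as np,cv2
CAM={"scene":(49.01996674899475,273.68855,211.54419,np.array([[0.6448,0.4866,-0.5894,41.7783],[-0.7641,0.4272,-0.4833,-379.6355],[0.0166,0.762,0.6473,752.402]])),
"top":(42.06278804189228,275.18706,210.58509,np.array([[-0.0094,0.995,-0.0997,448.9432],[-0.9999,-0.0099,-0.0042,82.2034],[-0.0052,0.0997,0.995,1417.4261]]))}
def ray(c,u,v):
    f,cx,cy,T=CAM[c];f=210/np.tan(np.radians(f/2))
    d=T[:,:3]@np.array([(u-cx)/f,-(v-cy)/f,-1]);return T[:,3],d/np.linalg.norm(d)
def onz(c,u,v,z):
    o,d=ray(c,u,v);return o+d*(z-o[2])/d[2]
def two(a,b):
    o1,d1=ray("top",*a);o2,d2=ray("scene",*b)
    t=np.linalg.lstsq(np.c_[d1,-d2],o2-o1,rcond=None)[0];p,q=o1+t[0]*d1,o2+t[1]*d2
    return (p+q)/2,np.linalg.norm(p-q)
def proj(c,p):
    f,cx,cy,T=CAM[c];f=210/np.tan(np.radians(f/2));q=T[:,:3].T@(np.array(p)-T[:,3]);return np.array([cx-f*q[0]/q[2],cy+f*q[1]/q[2]])
E
python3 - <<'E'
from h import *
np.set_printoptions(precision=1,suppress=True)
C=lambda x,y:(260+x/6.6-.4,160+y/6.6-.4)
S=lambda x,y:(255+x/3.6-.4,150+y/3.6-.4)
D=lambda x,y:(165+(x-480)/5-.4,180+y/5-.4)
for n,a,b in [("post",C(665,230),S(353,270)),("tabtop",C(100,107),S(112,38))]:
    print(n,two(a,b))
print("post z210",onz("top",*C(665,230),210),onz("scene",*S(353,270),210))
print("screws top",[onz("top",*C(*p),9) for p in[(195,104),(153,266),(594,385)]])
print("screws scene",[onz("scene",*S(*p),9) for p in[(180,335),(95,373),(278,567),(366,516)]])
# dish by mask
img=cv2.imread("pics/top0.png")
m=((img.min(2)>200).astype(np.uint8));
n,l,st,ce=cv2.connectedComponentsWithStats(m[240:285,165:225]);i=1+np.argmax(st[1:,4]);print(st[i],ce[i]+[165,240])
print("dish",onz("top",*D(603,408),26), "tray", [onz("top",*D(*p),10) for p in[(612,45),(741,66),(661,490),(530,465)]])
print("knobs",[onz("top",*D(*p),85) for p in[(642,103),(615,255)]])
E
```

```text
post (array([ 603.8, -102.1,  207.7]), np.float64(2.145109891783072))
tabtop (array([643.6,  86.9, 240. ]), np.float64(1.4237984387137506))
post z210 [ 604.2 -102.7  210. ] [ 600.6 -102.6  210. ]
screws top [array([682. ,  50.9,   9. ]), array([617.7,  68.2,   9. ]), array([ 569.1, -104.1,    9. ])]
screws scene [array([680.9,  50. ,   9. ]), array([618.7,  69.5,   9. ]), array([ 569.1, -103.6,    9. ]), array([ 632.5, -121.2,    9. ])]
[ 12   9  25  26 484] [189.2 261.6]
dish [461.4 307.6  26. ] tray [array([649.6, 306.7,  10. ]), array([637.9, 239.5,  10. ]), array([419.4, 280.2,  10. ]), array([432.8, 347.4,  10. ])]
knobs [array([610. , 279.8,  85. ]), array([535.3, 292.6,  85. ])]
```

Both views agree to within about 2 mm. The stand centre is about (625,-26.5) with yaw -0.277. The tab is about (645,88.5), and its height of 240 matches the 241 given. The empty dish is about (461,307.5). First I raise the tool and turn its jaws across the gate.

>>> carry_out --moves '[{"tz":-0.1,"twist":0.05,"fingers":0.6},{"tz":-0.1,"twist":0.05,"fingers":0.6},{"twist":0.05,"fingers":0.6},{"twist":0.05,"fingers":0.6},{"twist":0.05,"fingers":0.6},{"twist":0.05,"fingers":0.6},{"twist":0.05,"fingers":0.6},{"twist":0.05,"fingers":0.6},{"twist":0.05,"fingers":0.6},{"fingers":0.6},{"fingers":0.6}]'

```text
validation failed for argument at $.mo...
```

```bash
cat >> h.py <<'E'
def need(x,y,z,s):
    "shift from the measured pose to x,y,z in tool units"
    psi=s["tool_rot"][2];d=np.array([x,y,z])-s["eef_pos"];c,q=np.cos(psi),np.sin(psi)
    return np.round(np.array([d[0]*c+d[1]*q, d[0]*q-d[1]*c, -d[2]])/300,3)
E
python3 - <<'E'
from h import *
from cell import ctrl
s=ctrl.read_state();print(s["clock"],s["eef_pos"],s["tool_rot"],s["width"],need(645,88.5,300,s))
E
```

```text
0.1 [273.54237452 589.05916782 241.48460126] [-3.13990466e+00  1.92771259e-05  2.70683071e+00] 85.15006217285806 [-1.826 -0.992 -0.195]
```

The call was refused, so I'll give every field in each row.

>>> carry_out --moves '[{"tx":0,"ty":0,"tz":-0.1,"twist":0.05,"fingers":0.6},{"tx":0,"ty":0,"tz":-0.1,"twist":0.05,"fingers":0.6},{"tx":0,"ty":0,"tz":0,"twist":0.05,"fingers":0.6},{"tx":0,"ty":0,"tz":0,"twist":0.05,"fingers":0.6},{"tx":0,"ty":0,"tz":0,"twist":0.05,"fingers":0.6},{"tx":0,"ty":0,"tz":0,"twist":0.05,"fingers":0.6},{"tx":0,"ty":0,"tz":0,"twist":0.05,"fingers":0.6},{"tx":0,"ty":0,"tz":0,"twist":0.05,"fingers":0.6},{"tx":0,"ty":0,"tz":0,"twist":0.05,"fingers":0.6},{"tx":0,"ty":0,"tz":0,"twist":0,"fingers":0.6}]'

```text
clock: 1.35
eef_pos: [273.5, 589.4, 301.8]
tool_rot: [3.141, 0.001, 1.295]
force: [-0.5, -0.4, -0.1]
width: 51.2
gripper_force: 0.0
```

>>> carry_out --moves '[{"tx":-0.11,"ty":0.143,"tz":0,"twist":0,"fingers":0.6},{"tx":-0.11,"ty":0.143,"tz":0,"twist":0,"fingers":0.6},{"tx":-0.11,"ty":0.143,"tz":0,"twist":0,"fingers":0.6},{"tx":-0.11,"ty":0.143,"tz":0,"twist":0,"fingers":0.6},{"tx":-0.11,"ty":0.143,"tz":0,"twist":0,"fingers":0.6},{"tx":-0.11,"ty":0.143,"tz":0,"twist":0,"fingers":0.6},{"tx":-0.11,"ty":0.143,"tz":0,"twist":0,"fingers":0.6},{"tx":-0.11,"ty":0.143,"tz":0,"twist":0,"fingers":0.6},{"tx":-0.11,"ty":0.143,"tz":0,"twist":0,"fingers":0.6},{"tx":-0.11,"ty":0.143,"tz":0,"twist":0,"fingers":0.6},{"tx":-0.11,"ty":0.143,"tz":0,"twist":0,"fingers":0.6},{"tx":-0.059,"ty":0.073,"tz":0,"twist":0,"fingers":0.6}]'

```text
clock: 2.85
eef_pos: [645.5, 84.1, 302.1]
tool_rot: [3.141, 0.002, 1.293]
force: [-0.5, 0.6, 0.7]
width: 51.4
gripper_force: 0.0
```

>>> carry_out --moves '[{"tx":0,"ty":0,"tz":0,"twist":0,"fingers":0.6},{"tx":0,"ty":0,"tz":0,"twist":0,"fingers":0.6}]'

```text
clock: 3.1
eef_pos: [643.7, 89.3, 301.9]
tool_rot: [-3.14, -0.001, 1.296]
force: [0.1, 1.7, 0.2]
width: 51.4
gripper_force: 0.0
```

```bash
python3 - <<'E'
from h import *
from cell import ctrl,eyes
s=ctrl.read_state();print(s["clock"],s["eef_pos"],s["tool_rot"],s["width"],need(645,88.5,222,s))
a=eyes.get_image("scene")["color"];b=eyes.get_image("top")["color"]
cv2.imwrite("pics/s1.png",a);cv2.imwrite("pics/t1.png",b)
w=np.hstack([cv2.resize(a[90:230,230:360],None,fx=4,fy=4,interpolation=2),cv2.resize(b[140:220,240:300],None,fx=4,fy=4,interpolation=2)[:560].repeat(1,0) if 0 else cv2.copyMakeBorder(cv2.resize(b[140:220,240:300],None,fx=4,fy=4,interpolation=2),0,240,0,0,0)])
cv2.imwrite("pics/c3.png",w)
E
```

```text
3.1 [643.67228764  89.30191899 301.90661423] [-3.14008117e+00 -8.75531208e-04  1.29562239e+00] 51.407806489214934 [-0.001  0.005  0.266]
```

View pics/c3.png

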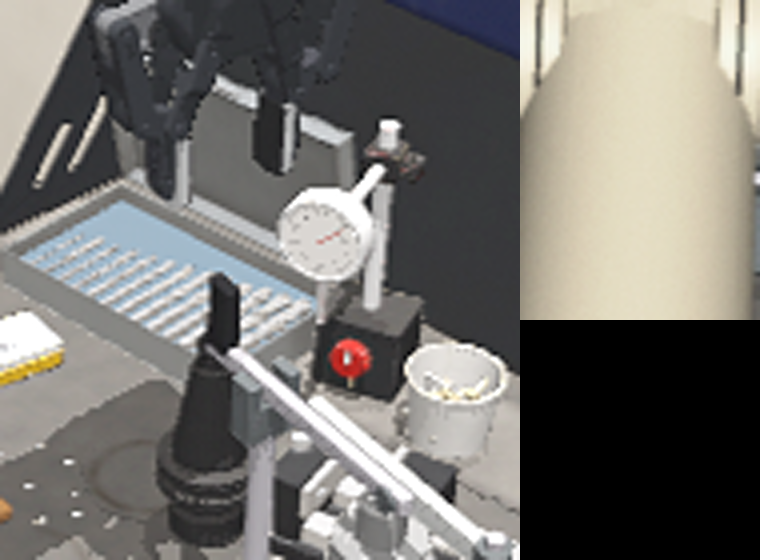

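The open fingers, at c3 (165,190) and (280,165), straddle the point directly above the tab at (223,278). I descend and close.

>>> carry_out --moves '[{"tx":0,"ty":0.005,"tz":0.09,"twist":0,"fingers":0.6},{"tx":0,"ty":0,"tz":0.09,"twist":0,"fingers":0.6},{"tx":0,"ty":0,"tz":0.06,"twist":0,"fingers":0.6},{"tx":0,"ty":0,"tz":0.026,"twist":0,"fingers":0.6},{"tx":0,"ty":0,"tz":0,"twist":0,"fingers":0.6},{"tx":0,"ty":0,"tz":0,"twist":0,"fingers":0.6}]'

```text
clock: 3.95
eef_pos: [646.4, 87.6, 223.5]
tool_rot: [3.14, -0.001, 1.293]
force: [-0.6, -0.4, 0.6]
width: 51.3
gripper_force: 0.0
```

>>> carry_out --moves '[{"tx":0,"ty":0,"tz":0,"twist":0,"fingers":0.3},{"tx":0,"ty":0,"tz":0,"twist":0,"fingers":0.2},{"tx":0,"ty":0,"tz":0,"twist":0,"fingers":0},{"tx":0,"ty":0,"tz":0,"twist":0,"fingers":0},{"tx":0,"ty":0,"tz":0,"twist":0,"fingers":0}]'

```text
clock: 4.58
eef_pos: [645.2, 87.9, 222.7]
tool_rot: [-3.14, -0.0, 1.293]
force: [-3.7, 1.8, 4.3]
width: 8.9
gripper_force: 60.4
```

The tab is gripped at 8.9 mm and 60 N. Working back from it, the hinge is at (604,-101.5), which agrees with the hinge post I measured. I lift along the bar's arc to about 0.3 rad.

>>> carry_out --moves '[{"tx":-0.005,"ty":0,"tz":-0.023,"twist":0,"fingers":0},{"tx":-0.007,"ty":0,"tz":-0.022,"twist":0,"fingers":0},{"tx":-0.008,"ty":0,"tz":-0.022,"twist":0,"fingers":0},{"tx":-0.009,"ty":0,"tz":-0.022,"twist":0,"fingers":0},{"tx":-0.01,"ty":0,"tz":-0.021,"twist":0,"fingers":0},{"tx":-0.011,"ty":0,"tz":-0.021,"twist":0,"fingers":0},{"tx":0,"ty":0,"tz":0,"twist":0,"fingers":0},{"tx":0,"ty":0,"tz":0,"twist":0,"fingers":0}]'

```text
clock: 5.58
eef_pos: [641.0, 72.9, 262.2]
tool_rot: [-3.141, 0.0, 1.293]
force: [-4.8, 1.2, -3.4]
width: 9.4
gripper_force: 58.6
```

```bash
python3 - <<'E'
from h import *
from cell import ctrl,eyes
s=ctrl.read_state();print(s["eef_pos"],s["torque"])
a=eyes.get_image("scene")["color"]
cv2.imwrite("pics/s2.png",a);cv2.imwrite("pics/c4.png",cv2.resize(a[90:310,230:370],None,fx=2.7,fy=2.7,interpolation=2))
E
```

```text
[641.0027234   72.88613995 262.17737071] [0.57054411 0.92117356 0.00887839]
```

View pics/c4.png

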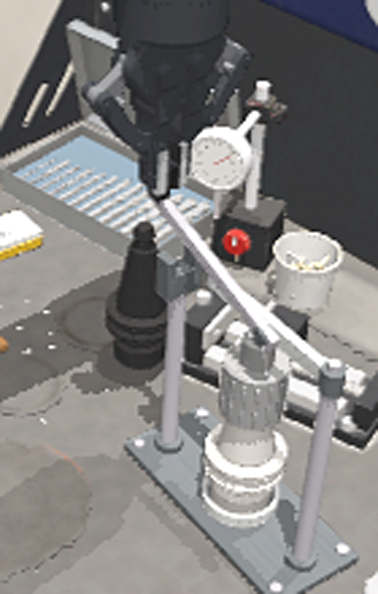

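The picture shows the bar raised well above the catch head (c4 (180,270)), with the gripper holding the tab at (160,190). I swing the gate about the hinge.

>>> carry_out --moves '[{"tx":-0.003,"ty":-0.036,"tz":0,"twist":-0.019,"fingers":0},{"tx":-0.004,"ty":-0.036,"tz":0,"twist":-0.019,"fingers":0},{"tx":-0.003,"ty":-0.036,"tz":0,"twist":-0.019,"fingers":0},{"tx":-0.004,"ty":-0.036,"tz":0,"twist":-0.019,"fingers":0},{"tx":-0.003,"ty":-0.036,"tz":0,"twist":-0.019,"fingers":0},{"tx":-0.004,"ty":-0.036,"tz":0,"twist":-0.019,"fingers":0},{"tx":-0.003,"ty":-0.036,"tz":0,"twist":-0.019,"fingers":0},{"tx":-0.004,"ty":-0.036,"tz":0,"twist":-0.019,"fingers":0},{"tx":0,"ty":0,"tz":0,"twist":0,"fingers":0},{"tx":0,"ty":0,"tz":0,"twist":0,"fingers":0}]'

```text
clock: 6.88
eef_pos: [556.6, 70.6, 262.3]
tool_rot: [3.14, 0.0, 1.769]
force: [-1.5, 1.8, -2.9]
width: 9.1
gripper_force: 58.8
```

```bash
cat >> h.py <<'E'
H=np.array([604,-101.5])
def gate(s):
    d=s["eef_pos"][:2]-H; a=np.arctan2(d[1],d[0]); r=np.hypot(*d)
    th=a-np.arctan2(12.3,np.sqrt(r*r-12.3**2))-np.pi/2+0.277
    print("t",round(s["clock"],2),"gate",th,"yaw-implied",s["tool_rot"][2]-1.294,"r",r,"F",s["force"],"pos",s["eef_pos"],"w",s["width"])
E
python3 -c "
from h import *
from cell import ctrl
gate(ctrl.read_state())"
```

```text
t 6.88 gate 0.47654300244239745 yaw-implied 0.47490529108527646 r 178.48281970910307 F [-1.52074608  1.77814452 -2.85782969] pos [556.64905793  70.58720236 262.32313145] w 9.091115721496308
```

```bash
python3 - <<'E'
from h import *
img=cv2.imread("pics/top0.png");b,g,r=[img[...,i].astype(int) for i in range(3)]
m=((r>150)&(g<90)&(b<90)).astype(np.uint8);n,l,st,c=cv2.connectedComponentsWithStats(m[255:290,255:290]);i=1+np.argmax(st[1:,4])
p=onz("top",*(c[i]+255),190);print(st[i],c[i]+255,p,np.hypot(*(p[:2]-H)))
p=onz("scene",206,235,190);print(p,np.hypot(*(p[:2]-H)))
E
```

```text
[10 15 11 11 82] [270.18292683 274.96341463] [427.61120422  99.91690117 190.        ] 267.73452402498236
[425.55860984  89.0734646  190.        ] 261.0738882544742
```

>>> carry_out --moves '[{"tx":0.011,"ty":0,"tz":0.021,"twist":0,"fingers":0},{"tx":0.01,"ty":0,"tz":0.021,"twist":0,"fingers":0},{"tx":0.009,"ty":0,"tz":0.022,"twist":0,"fingers":0},{"tx":0.008,"ty":0,"tz":0.022,"twist":0,"fingers":0},{"tx":0.006,"ty":0,"tz":0.02,"twist":0,"fingers":0},{"tx":0,"ty":0,"tz":0,"twist":0,"fingers":0},{"tx":0,"ty":0,"tz":0,"twist":0,"fingers":0}]'

```text
clock: 7.75
eef_pos: [553.6, 83.7, 230.2]
tool_rot: [3.141, 0.0, 1.771]
force: [-0.7, 0.6, 3.1]
width: 8.5
gripper_force: 60.8
```

The can's near edge is about 235 mm from the hinge and the bar's tip only 203 mm, so it clears. I swing on to about 1.45 rad.

>>> carry_out --moves '[{"tx":-0.009,"ty":-0.074,"tz":0,"twist":-0.037,"fingers":0},{"tx":-0.009,"ty":-0.074,"tz":0,"twist":-0.037,"fingers":0},{"tx":-0.009,"ty":-0.074,"tz":0,"twist":-0.037,"fingers":0},{"tx":-0.009,"ty":-0.074,"tz":0,"twist":-0.037,"fingers":0},{"tx":-0.009,"ty":-0.074,"tz":0,"twist":-0.037,"fingers":0},{"tx":-0.009,"ty":-0.074,"tz":0,"twist":-0.037,"fingers":0},{"tx":-0.009,"ty":-0.074,"tz":0,"twist":-0.037,"fingers":0},{"tx":-0.009,"ty":-0.074,"tz":0,"twist":-0.037,"fingers":0},{"tx":-0.003,"ty":-0.032,"tz":0,"twist":-0.016,"fingers":0},{"tx":0,"ty":0,"tz":0,"twist":0,"fingers":0},{"tx":0.002,"ty":0,"tz":0.016,"twist":0,"fingers":0},{"tx":0,"ty":0,"tz":0,"twist":0,"fingers":0}]'

```text
clock: 9.25
eef_pos: [419.4, -39.6, 225.0]
tool_rot: [-3.141, -0.002, 2.75]
force: [-5.4, 0.7, 5.1]
width: 9.0
gripper_force: 61.7
```

```bash
python3 -c "
from h import *
from cell import ctrl
gate(ctrl.read_state())"
```

```text
t 9.25 gate 1.4608623589975749 yaw-implied 1.4556934023254602 r 194.73371140009704 F [-5.35916902  0.65978868  5.12002742] pos [419.38155737 -39.5544675  224.95506794] w 8.9544744235125
```

The gate is open at 1.46 rad with the bar nearly level. I release and rise straight up.

>>> carry_out --moves '[{"tx":0,"ty":0,"tz":0,"twist":0,"fingers":0.3},{"tx":0,"ty":0,"tz":0,"twist":0,"fingers":0.5},{"tx":0,"ty":0,"tz":0,"twist":0,"fingers":0.5},{"tx":0,"ty":0,"tz":-0.04,"twist":0,"fingers":0.5},{"tx":0,"ty":0,"tz":-0.08,"twist":0,"fingers":0.5},{"tx":0,"ty":0,"tz":-0.1,"twist":0,"fingers":0.5},{"tx":0,"ty":0,"tz":-0.1,"twist":0,"fingers":0.5},{"tx":0,"ty":0,"tz":0,"twist":0,"fingers":0.5},{"tx":0,"ty":0,"tz":0,"twist":0,"fingers":0.5}]'

```text
clock: 10.38
eef_pos: [420.0, -39.9, 321.2]
tool_rot: [3.142, -0.0, 2.751]
force: [-0.0, 0.1, -0.7]
width: 42.9
gripper_force: 0.0
```

```bash
python3 - <<'E'
from h import *
from cell import ctrl,eyes
s=ctrl.read_state();gate(s)
a=eyes.get_image("scene")["color"];b=eyes.get_image("top")["color"]
cv2.imwrite("pics/s3.png",a);cv2.imwrite("pics/t3.png",b)
w=np.zeros((600,800,3),np.uint8);x=cv2.resize(a[100:310,230:385],None,fx=2.8,fy=2.8,interpolation=2);w[:x.shape[0],:x.shape[1]]=x
y=cv2.resize(b[165:290,300:375],None,fx=4.8,fy=4.8,interpolation=2);w[:600,440:800]=y
cv2.imwrite("pics/c5.png",w)
E
```

```text
t 10.38 gate 1.4612990405699966 yaw-implied 1.456728082033612 r 194.0190813985527 F [-0.0079579   0.08335867 -0.73629236] pos [420.01776911 -39.90501104 321.22391662] w 42.924400581389854
```

View pics/c5.png

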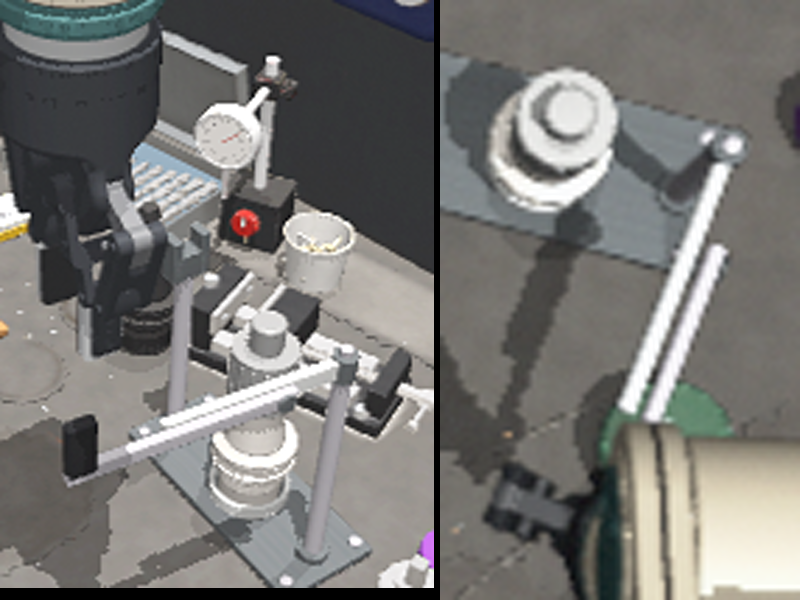

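The gate is wide open with its latch bar lying level along it. The cap is free, its knob top at c5 (570,108) in the top view and (269,325) in the scene view. I measure the knob.

```bash
python3 - <<'E'
from h import *
from cell import ctrl
s=ctrl.read_state()
a=(326.7,187.1);b=(325.7,215.7);print(two(a,b),onz("top",*a,179),onz("scene",*b,179))
t=cv2.imread("pics/t3.png");g=cv2.cvtColor(t,6)
sub=cv2.resize(g[175:205,308:345],None,fx=8,fy=8,interpolation=2)
c=cv2.HoughCircles(sub,cv2.HOUGH_GRADIENT,1,8,param1=80,param2=15,minRadius=36,maxRadius=56)
if c is not None:
    for x,y,r in c[0][:3]: print(r,x/8+308-.4,y/8+175-.4,onz("top",x/8+308-.4,y/8+175-.4,179))
E
```

```text
(array([626.29719628, -30.9660839 , 173.24956006]), np.float64(1.1932762559833592)) [625.85774796 -30.90909726 179.        ] [620.03414745 -34.0294798  179.        ]
49.3 325.7875 187.7875 [624.29182771 -28.79322316 179.        ]
55.4 326.6625 185.5375 [629.46700751 -30.891276   179.        ]
55.4 326.7875 187.4125 [625.13425397 -31.09553184 179.        ]
```

The two-view knob (625,-30) agrees with the axis worked back from the gripped tab (624.5,-29.4), so I use (624.8,-29.5). I turn, travel over the cap and descend to just above it.

>>> carry_out --moves '[{"tx":0,"ty":0,"tz":0,"twist":-0.033,"fingers":0.55},{"tx":0,"ty":0,"tz":0,"twist":-0.032,"fingers":0.55},{"tx":-0.133,"ty":0.032,"tz":0,"twist":0,"fingers":0.55},{"tx":-0.133,"ty":0.032,"tz":0,"twist":0,"fingers":0.55},{"tx":-0.133,"ty":0.032,"tz":0,"twist":0,"fingers":0.55},{"tx":-0.133,"ty":0.032,"tz":0,"twist":0,"fingers":0.55},{"tx":-0.132,"ty":0.033,"tz":0,"twist":0,"fingers":0.55},{"tx":0,"ty":0,"tz":0.13,"twist":0,"fingers":0.55},{"tx":0,"ty":0,"tz":0.13,"twist":0,"fingers":0.55},{"tx":0,"ty":0,"tz":0.1,"twist":0,"fingers":0.55},{"tx":0,"ty":0,"tz":0,"twist":0,"fingers":0.55},{"tx":0,"ty":0,"tz":0,"twist":0,"fingers":0.55}]'

```text
clock: 11.98
eef_pos: [625.6, -29.5, 213.8]
tool_rot: [3.141, 0.001, 2.955]
force: [-0.0, -0.3, 0.5]
width: 46.9
gripper_force: 0.0
```

```bash
python3 - <<'E'
from h import *
from cell import ctrl
s=ctrl.read_state();print(s["eef_pos"],s["tool_rot"],s["width"],need(624.8,-29.5,170,s))
E
```

```text
[625.5910959  -29.46908698 213.82526557] [3.14144418e+00 8.47715798e-04 2.95491010e+00] 46.8694650287765 [ 0.003 -0.001  0.146]
```

>>> carry_out --moves '[{"tx":0.002,"ty":0,"tz":0.06,"twist":0,"fingers":0.55},{"tx":0,"ty":0,"tz":0.06,"twist":0,"fingers":0.55},{"tx":0,"ty":0,"tz":0.025,"twist":0,"fingers":0.55},{"tx":0,"ty":0,"tz":0,"twist":0,"fingers":0.55},{"tx":0,"ty":0,"tz":0,"twist":0,"fingers":0.45},{"tx":0,"ty":0,"tz":0,"twist":0,"fingers":0.36},{"tx":0,"ty":0,"tz":0,"twist":0,"fingers":0.36}]'

```text
clock: 12.85
eef_pos: [624.6, -29.3, 170.1]
tool_rot: [3.141, 0.001, 2.955]
force: [0.1, -0.5, -0.1]
width: 31.0
gripper_force: 0.0
```

>>> carry_out --moves '[{"tx":0,"ty":0,"tz":0,"twist":0,"fingers":0.3},{"tx":0,"ty":0,"tz":0,"twist":0,"fingers":0.2},{"tx":0,"ty":0,"tz":0,"twist":0,"fingers":0},{"tx":0,"ty":0,"tz":0,"twist":0,"fingers":0}]'

```text
clock: 13.35
eef_pos: [624.8, -29.5, 170.2]
tool_rot: [3.142, 0.001, 2.955]
force: [-0.3, -0.6, 5.4]
width: 23.6
gripper_force: 59.0
```

The knob is gripped with almost no side force. I lift straight up.

>>> carry_out --moves '[{"tx":0,"ty":0,"tz":-0.02,"twist":0,"fingers":0},{"tx":0,"ty":0,"tz":-0.03,"twist":0,"fingers":0},{"tx":0,"ty":0,"tz":-0.04,"twist":0,"fingers":0},{"tx":0,"ty":0,"tz":-0.05,"twist":0,"fingers":0},{"tx":0,"ty":0,"tz":-0.06,"twist":0,"fingers":0},{"tx":0,"ty":0,"tz":-0.1,"twist":0,"fingers":0},{"tx":0,"ty":0,"tz":-0.1,"twist":0,"fingers":0},{"tx":0,"ty":0,"tz":0,"twist":0,"fingers":0},{"tx":0,"ty":0,"tz":0,"twist":0,"fingers":0}]'

```text
clock: 14.48
eef_pos: [623.9, -29.3, 289.4]
tool_rot: [-3.142, -0.001, 2.955]
force: [0.3, 0.3, -0.9]
width: 23.3
gripper_force: 58.8
```

```bash
python3 - <<'E'
from h import *
from cell import ctrl
s=ctrl.read_state();print(s["eef_pos"],s["tool_rot"],s["width"],s["gripper_force"],need(461,304.5,290,s))
E
```

```text
[623.88633325 -29.26123347 289.37748509] [-3.14153710e+00 -8.83781893e-04  2.95498937e+00] 23.260040954011792 58.829727050615475 [ 0.74   0.992 -0.002]
```

>>> carry_out --moves '[{"tx":0.074,"ty":0.099,"tz":0,"twist":0,"fingers":0},{"tx":0.074,"ty":0.099,"tz":0,"twist":0,"fingers":0},{"tx":0.074,"ty":0.099,"tz":0,"twist":0,"fingers":0},{"tx":0.074,"ty":0.099,"tz":0,"twist":0,"fingers":0},{"tx":0.074,"ty":0.099,"tz":0,"twist":0,"fingers":0},{"tx":0.074,"ty":0.099,"tz":0,"twist":0,"fingers":0},{"tx":0.074,"ty":0.099,"tz":0,"twist":0,"fingers":0},{"tx":0.074,"ty":0.099,"tz":0,"twist":0,"fingers":0},{"tx":0.074,"ty":0.099,"tz":0,"twist":0,"fingers":0},{"tx":0.074,"ty":0.101,"tz":0,"twist":0,"fingers":0},{"tx":0,"ty":0,"tz":0,"twist":0,"fingers":0},{"tx":0,"ty":0,"tz":0,"twist":0,"fingers":0}]'

```text
clock: 15.98
eef_pos: [461.4, 303.3, 288.8]
tool_rot: [-3.139, -0.001, 2.955]
force: [0.2, -0.8, -1.2]
width: 23.0
gripper_force: 58.9
```

>>> carry_out --moves '[{"tx":0,"ty":0,"tz":0.1,"twist":0,"fingers":0},{"tx":0,"ty":0,"tz":0.15,"twist":0,"fingers":0},{"tx":0,"ty":0,"tz":0.15,"twist":0,"fingers":0},{"tx":0,"ty":0,"tz":0.1,"twist":0,"fingers":0},{"tx":0,"ty":0,"tz":0.033,"twist":0,"fingers":0},{"tx":0,"ty":0,"tz":0,"twist":0,"fingers":0},{"tx":0,"ty":0,"tz":0,"twist":0,"fingers":0}]'

```text
clock: 16.85
eef_pos: [462.5, 304.5, 131.1]
tool_rot: [3.14, 0.002, 2.954]
force: [0.4, 0.2, -0.7]
width: 23.0
gripper_force: 58.9
```

```bash
python3 - <<'E'
from h import *
from cell import ctrl,eyes
s=ctrl.read_state();print(s["clock"],s["eef_pos"],s["width"],need(461,304.5,120,s))
a=eyes.get_image("scene")["color"];b=eyes.get_image("top")["color"]
cv2.imwrite("pics/s4.png",a);cv2.imwrite("pics/t4.png",b)
x=cv2.resize(a[150:270,115:245],None,fx=5,fy=5,interpolation=2)
cv2.imwrite("pics/c6.png",x)
E
```

```text
16.85 [462.53850449 304.53408877 131.05447152] 23.01320045140931 [ 0.005 -0.001  0.037]
```

View pics/c6.png

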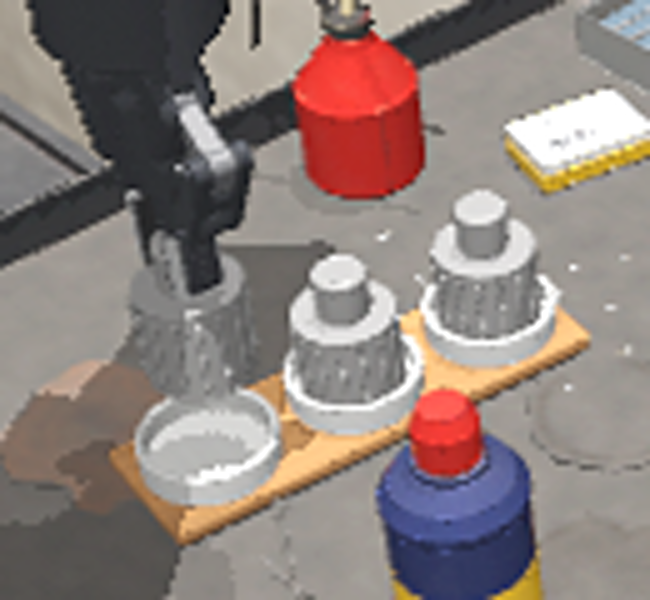

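The cap hangs upright above the empty dish. The dish rim is centred at about c6 (208,437), the cap's shoulder at about (189,278), and the spare caps are undisturbed. I compare the cap and dish pixels to correct the camera bias.

```bash
python3 - <<'E'
from h import *
np.set_printoptions(precision=1,suppress=True)
a=cv2.imread("pics/s4.png");s0=cv2.imread("pics/scene0.png")
# rim ellipse fit: bright rim/dish in unobstructed first picture
g=cv2.cvtColor(s0,6)
m=(g>150).astype(np.uint8);m=m[220:260,135:180];n,l,st,c=cv2.connectedComponentsWithStats(m);i=1+np.argmax(st[1:,4])
cnt=max(cv2.findContours((l==i).astype(np.uint8),0,1)[0],key=len)[:,0]
print("scene dish blob",st[i]+[135,220,0,0,0],cv2.fitEllipse(cv2.convexHull(cnt)))
p=(208/5+115-.4,437/5+150-.4)
print("rim scene",p,onz("scene",*p,26),"proj of cmd",proj("scene",(462.5,304.5,26)))
q=(189/5+115-.4,278/5+150-.4);print("shoulder meas",q,"proj",proj("scene",(462.5,304.5,116)),onz("scene",*q,116))
for z,(x,y) in((85,(337,267)),(85,(482,204))):
  q=(x/5+115-.4,y/5+150-.4);print("spare knob scene",onz("scene",*q,z))
E
```

```text
scene dish blob [ 135  220   45   37 1270] ((18.331361770629883, 15.398046493530273), (40.72007369995117, 55.3127326965332), 82.61973571777344)
rim scene (156.2, 237.0) [458.6 305.9  26. ] proj of cmd [158.  236.4]
shoulder meas (152.4, 205.2) proj [151.8 205.9] [464.9 305.6 116. ]
spare knob scene [534.7 295.   85. ]
spare knob scene [610.8 279.4  85. ]
```

>>> carry_out --moves '[{"tx":0.006,"ty":0.001,"tz":0.04,"twist":0,"fingers":0},{"tx":0,"ty":0,"tz":0.04,"twist":0,"fingers":0},{"tx":0,"ty":0,"tz":0.023,"twist":0,"fingers":0},{"tx":0,"ty":0,"tz":0,"twist":0,"fingers":0},{"tx":0,"ty":0,"tz":0,"twist":0,"fingers":0}]'

```text
clock: 17.58
eef_pos: [459.9, 305.0, 98.9]
tool_rot: [3.141, 0.0, 2.955]
force: [-0.4, -1.0, -0.6]
width: 23.2
gripper_force: 58.9
```

```bash
python3 - <<'E'
from h import *
from cell import ctrl,eyes
s=ctrl.read_state();print(s["clock"],s["eef_pos"],s["width"],need(460.2,305,80,s))
a=eyes.get_image("scene")["color"];b=eyes.get_image("top")["color"];cv2.imwrite("pics/s5.png",a)
x=cv2.resize(a[180:260,125:185],None,fx=7,fy=7,interpolation=2);cv2.imwrite("pics/c7.png",x)
E
```

```text
17.575 [459.89325463 305.03596386  98.9042064 ] 23.210729087591847 [-0.001  0.     0.063]
```

View pics/c7.png

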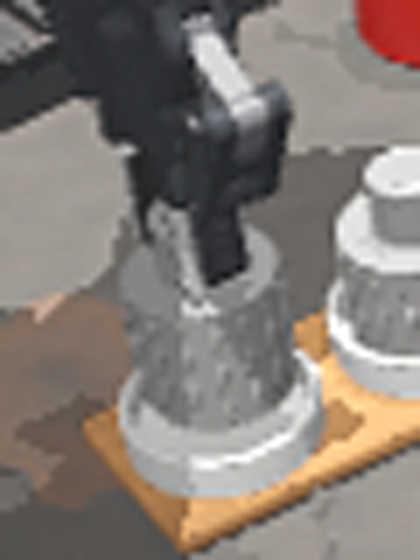

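The skirt is nearly centred in the dish: skirt about x=217 and dish about x=221 in c7, an offset of around 1 mm. I lower it.

>>> carry_out --moves '[{"tx":-0.002,"ty":-0.001,"tz":0.03,"twist":0,"fingers":0},{"tx":0,"ty":0,"tz":0.02,"twist":0,"fingers":0},{"tx":0,"ty":0,"tz":0.013,"twist":0,"fingers":0},{"tx":0,"ty":0,"tz":0,"twist":0,"fingers":0},{"tx":0,"ty":0,"tz":0,"twist":0,"fingers":0}]'

```text
clock: 18.3
eef_pos: [461.5, 306.9, 80.6]
tool_rot: [3.137, 0.002, 2.956]
force: [2.4, 5.1, 2.9]
width: 23.2
gripper_force: 61.8
```

>>> carry_out --moves '[{"tx":0,"ty":0,"tz":0.005,"twist":0,"fingers":0},{"tx":0,"ty":0,"tz":0.005,"twist":0,"fingers":0},{"tx":0,"ty":0,"tz":0,"twist":0,"fingers":0},{"tx":0,"ty":0,"tz":0,"twist":0,"fingers":0}]'

```text
clock: 18.8
eef_pos: [461.1, 306.8, 77.1]
tool_rot: [3.138, 0.002, 2.956]
force: [1.2, 5.1, 3.6]
width: 23.8
gripper_force: 61.6
```

The rim is pushing gently towards +y, so the cap needs to go about 3 mm that way.

>>> carry_out --moves '[{"tx":-0.002,"ty":0.006,"tz":0,"twist":0,"fingers":0},{"tx":-0.002,"ty":0.006,"tz":0,"twist":0,"fingers":0},{"tx":0,"ty":0,"tz":0,"twist":0,"fingers":0},{"tx":0,"ty":0,"tz":0,"twist":0,"fingers":0}]'

```text
clock: 19.3
eef_pos: [461.5, 307.2, 77.1]
tool_rot: [-3.14, -0.001, 2.955]
force: [-0.5, 0.6, 7.9]
width: 23.2
gripper_force: 62.2
```

>>> carry_out --moves '[{"tx":0,"ty":0,"tz":0.004,"twist":0,"fingers":0},{"tx":0,"ty":0,"tz":0,"twist":0,"fingers":0},{"tx":0,"ty":0,"tz":0,"twist":0,"fingers":0}]'

```text
clock: 19.68
eef_pos: [461.6, 307.2, 76.9]
tool_rot: [-3.14, -0.001, 2.955]
force: [-2.6, 0.1, 17.2]
width: 23.2
gripper_force: 63.2
```

Side force is gone, and at z=77 the floor pushes up as expected at 76, so the cap is fully down. I ease off, release and rise.

>>> carry_out --moves '[{"tx":0,"ty":0,"tz":-0.004,"twist":0,"fingers":0},{"tx":0,"ty":0,"tz":0,"twist":0,"fingers":0.35},{"tx":0,"ty":0,"tz":0,"twist":0,"fingers":0.5},{"tx":0,"ty":0,"tz":0,"twist":0,"fingers":0.5},{"tx":0,"ty":0,"tz":-0.04,"twist":0,"fingers":0.5},{"tx":0,"ty":0,"tz":-0.08,"twist":0,"fingers":0.5},{"tx":0,"ty":0,"tz":-0.15,"twist":0,"fingers":0.5},{"tx":0,"ty":0,"tz":-0.15,"twist":0,"fingers":0.5},{"tx":0,"ty":0,"tz":-0.15,"twist":0,"fingers":0.5},{"tx":0,"ty":0,"tz":-0.1,"twist":0,"fingers":0.5},{"tx":0,"ty":0,"tz":0,"twist":0,"fingers":0.5},{"tx":0,"ty":0,"tz":0,"twist":0,"fingers":0.5}]'

```text
clock: 21.18
eef_pos: [461.6, 307.4, 277.8]
tool_rot: [-3.141, -0.001, 2.955]
force: [-0.8, 0.0, 0.2]
width: 42.7
gripper_force: 0.0
```

```bash
python3 - <<'E'
from h import *
from cell import eyes
a=eyes.get_image("scene")["color"];cv2.imwrite("pics/s6.png",a)
cv2.imwrite("pics/c8.png",cv2.resize(a[110:330,110:375],None,fx=2.7,fy=2.7,interpolation=2))
E
```

```text
(no output)
```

View pics/c8.png

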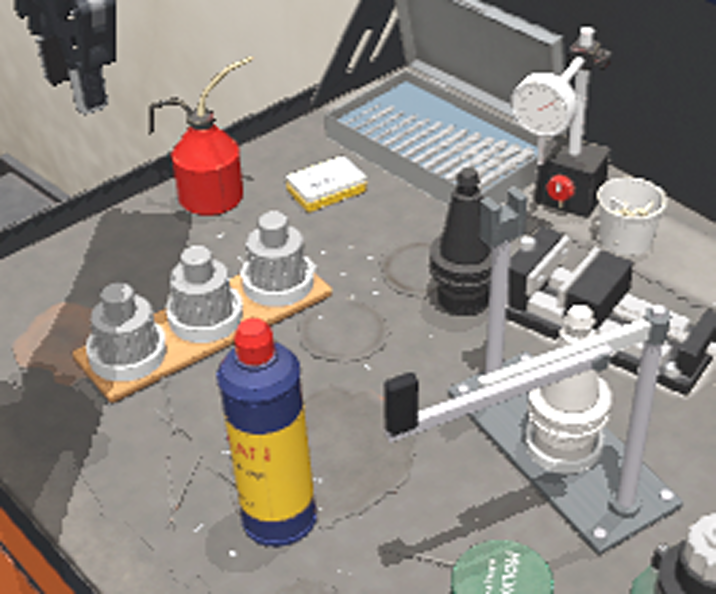

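The picture shows the cap upright and fully down in its dish at c8 (125,335), level with the spare caps. The gate is open with its bar down, the chuck stands bare in its collar at (570,410), and nothing else has moved. I hand it in.

```bash
python3 -c "
from cell import job
print(job.finish_job())"
```

```text
the job is handed in; nothing more can be done
None
```

The job is handed in: the gate is open at about 1.46 rad with its latch bar down, the cap stands upright and fully down in the empty dish, and the chuck is still in its collar; it took about 21 s of the 58 s allowed, and no verdict was returned.

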